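Ring the call bell and point out the oil brush and its ramekin

TASK

Call the kitchen hand by pressing the plunger of the call bell down with the fingertips and letting it up again. Then show which dish the brush goes in: point at the oil brush with the fingertips a few centimetres above it, keep still there for two seconds, then point in the same way at the middle of the ramekin on the right, in the group with the bell (not the one at the left end of the back edge), and finish there, still pointing down at it. Touch and move nothing but the bell, and stay well above the spoon, thermometer, salt pot and timer, so that it is never unclear what is meant.

Things in the scene. Friction and masses are not known exactly. Their poses are not given: they have to be found in the camera images.
- call_bell: Service call bell fixed to the table: round black foot 80 mm across, steel dome, brass plunger on top. Origin at the centre of its underside on the table, z up. Dome and collar are 45 mm high; the plunger's top stands 64 mm above the table when up.
- plunger_top (a point): Centre of the flat top of the bell's brass plunger (24 mm across); it goes down with the plunger.
- bell_plunger (a joint): Travel of the bell's plunger, straight down: 0 up, 0.006 m fully down. The spring takes 1.5 N to start and 4.5 N fully down and pushes it up again when released; 0.004 m or more rings the bell.
- oil_brush: Oil brush, wooden handle and pale bristles, lying flat, 232 x 39 x 14 mm. Origin at the centre of its underside on the table; x along its length, y across, z up. Loose.
- tasting_spoon: Steel tasting spoon lying flat, 188 x 38 x 15 mm. Origin at the centre of its underside; x along its length, z up. Loose bystander.
- probe_thermometer: White probe thermometer with a thin steel probe, lying flat, 218 x 36 x 21 mm. Origin at the centre of its underside; x along its length, z up. Loose bystander.
- ramekin: White round open dish, 72 mm across and 45 mm high, in the group of the bell, timer and salt pot to the right (a like dish, and a like pot, fixed at the far left back edge of the table, are only background). Origin at the centre of its underside, z up. Loose.
- salt_pot: Round steel pot with its lid shut, 116 x 96 mm and 86 mm high. Origin near the centre of its underside, z up. Loose bystander.
- kitchen_timer: Round white wind-up timer with a black bar grip on top, 74 mm across and 50 mm high. Origin at the centre of its underside, z up. Loose bystander.

How it is judged:
On the way, in this order (a step that is already met when the one before it is completed fails the run):
1. the bell's plunger is pressed down (4 mm or more) (value of joint bell_plunger above 0.004 m), for 0.05 s.
2. the plunger is let up and the tool point stays just above the oil brush, over its outline, for 1.5 s (value of joint bell_plunger below 0.002 m and x of the grasp point in the frame of oil_brush between -0.125 and 0.125 m and y of the grasp point in the frame of oil_brush between -0.035 and 0.035 m and z of the grasp point in the frame of oil_brush between 0.02 and 0.1 m), for 1.5 s.
At the end, for the whole second after the job is handed in: The tool point stays over the ramekin, within 35 mm of its centre line and 58 to 140 mm above its underside (fingertips about 0 to 75 mm above the rim); the bell's plunger is up; the brush, ramekin and bystanders lie still within 10 mm of where they were (horizontal distance between the grasp point and ramekin below 0.035 m and z of the grasp point in the frame of ramekin between 0.058 and 0.14 m and value of joint bell_plunger below 0.002 m and distance of each of oil_brush, tasting_spoon, probe_thermometer, ramekin, salt_pot, kitchen_timer from where it was at the start of the episode below 0.01 m and linear speed of each of oil_brush, tasting_spoon, probe_thermometer, ramekin, salt_pot, kitchen_timer below 0.02 m/s); the robot touches nothing.
It fails at once if the brush, ramekin, spoon, thermometer, salt pot or timer is touched by the robot (contact force between any of the fingers, the arm and oil_brush above 0.3 N or contact force between any of the fingers, the arm and tasting_spoon above 0.3 N or contact force between any of the fingers, the arm and probe_thermometer above 0.3 N or contact force between any of the fingers, the arm and ramekin above 0.3 N or contact force between any of the fingers, the arm and salt_pot above 0.3 N or contact force between any of the fingers, the arm and kitchen_timer above 0.3 N).
It fails at once if one of them is moved more than 10 mm or lifted (distance of any of oil_brush, tasting_spoon, probe_thermometer, ramekin, salt_pot, kitchen_timer from where it was at the start of the episode above 0.01 m).
It fails at once if the tool point comes down low over a wrong thing (fingertips within about 60 mm above the spoon, thermometer, salt pot or timer) ((x of the grasp point in the frame of tasting_spoon between -0.1 and 0.1 m and y of the grasp point in the frame of tasting_spoon between -0.025 and 0.025 m and z of the grasp point in the frame of tasting_spoon between -0.02 and 0.09 m) or (x of the grasp point in the frame of probe_thermometer between -0.11 and 0.11 m and y of the grasp point in the frame of probe_thermometer between -0.025 and 0.025 m and z of the grasp point in the frame of probe_thermometer between -0.02 and 0.095 m) or (horizontal distance between the grasp point and salt_pot below 0.045 m and z of the grasp point in the frame of salt_pot between -0.02 and 0.16 m) or (horizontal distance between the grasp point and kitchen_timer below 0.037 m and z of the grasp point in the frame of kitchen_timer between -0.02 and 0.125 m)).
It also fails if it takes over 56 s, if anything falls off the work surface, if the arm or the gripper's body presses on something with over 40 N, if the wrist force passes 120 N, or if a joint passes its speed limit or range.

ROBOT

A 6-joint arm with a two-finger parallel gripper is mounted at the origin on a cart in front of the work surface, level with it; the furniture and walls round the work are solid. World frame = base frame: x ahead of the robot, y to its left, z up, the work surface at z = 0. Lengths are in m, angles in rad, forces in N, time in s.
With the tool pointing down it reaches from about 0.3 to 0.875 m from the base axis. Payload 6.4 kg.
Tool frame: the origin (TCP) lies between the finger pads, 19 mm behind the fingertips; this is the grasp point; z points along the fingers, y is the line along which they close (so a half turn about z gives the same grasp; the last joint's range is limited). The gripper opens to 85 mm and grips with 20 to 120 N. Pads are 22 mm wide; open, the fingers measure 114 mm over their backs; the gripper's body (76 mm by 85 mm) begins 54 mm behind the grasp point. The pads swing forward as they close: fully open they stand 13 mm farther back than shut.
Start: joints at [0.957, 0.181, 1.607, -0, 1.354, -0.206], TCP at [0.228, 0.528, 0.25] pointing down, gripper open.
Joint ranges: [-2.99, 2.99], [-0.89, 2.07], [0.3, 2.58], [-1.14, 4.28], [0, 2.63], [-3.12, 3.12]. Speed limits (rad/s): [2.57, 2.57, 3.01, 3.14, 3.14, 3.14].

INTERFACE

Orientations are given as a unit quaternion [w, x, y, z].
In Python, from bench import ctrl, camrig, hand_in gives the robot as it stands (ctrl), with the cameras (camrig) and the job as plain functions.
- The arm moves only by the tool pendant, called after "Call:" as a command line: name --pt "numbers of a row" for each row, then --argument value for the rest. Schema: {"type":"object","properties":{"plan":{"type":"array","items":{"type":"array","items":{"type":"number"},"minItems":7,"maxItems":7},"minItems":1,"maxItems":10},"only":{"type":"string"},"quiet":{"type":"boolean"},"lines":{"type":"string"}},"required":["plan"],"additionalProperties":false}. plan is a list of rows, 1 to 10 of them, each of 7 numbers: dx, dy, dz in units of 100 mm, then a rotation vector rx, ry, rz in units of 0.2 rad, then the opening from 0.0 (shut) to 1.0 (fully open); each row is the pose to reach, as a shift and turn from the pose commanded when the call began, along the tool's axes at that moment; what a row does not reach only later rows make up. A row lasts 1/8 s, in which the tool goes at most 0.0625 m and 0.188 rad, less where a joint would pass 70% of its speed; a pose out of reach is approached as far as the arm can. The fingers move at their own pace and stop on an object; the grip force is fixed at half the most. Time passes only in rows, so rows that do not move let the fingers close. The tool returns the time, the measured TCP pose, the force, the opening and the grip force at its end. only (a regular expression) keeps the lines of the reply that match it, lines (a string "A,B") keeps lines A to B, and quiet returns only ok. Input that does not fit is refused with a message, and nothing moves.
- ctrl.get_obs(): the state, without advancing time (a new reading comes with each control period).
- camrig.camera(name): name is "scene" or "top" or "wrist"; returns the picture (384x512x3 uint8, blue, green, red); there is no depth.
- camrig.camera_params(name): a dict with "fovy" (degrees; the focal length in pixels is half the picture's height over the tangent of half this angle, whatever the lens; pixels are square), "cx", "cy" (the principal point, pixels), "view" (4x4, takes a point from world to camera coordinates). Camera axes: x right, y up, looking along -z (the intrinsics and any distortion apply to the point x, -y, -z); pixel columns grow to the right and rows downward; lengths in m; the calibration is good to about 2 mm. The wrist camera is an equidistant fisheye: a pixel r from the principal point sees the ray r / f radians off the axis. A picture is of the moment at which its call begins: read the wrist's pose just before it. camera_params takes no time and is no camera call; for the wrist camera it gives the pose at the moment of the call.
- hand_in(): hands the job in; it is judged then, once.
The state is a dict: "time_s": time; "q": joint angles; "dq": joint speeds; "joint_efforts": joint torques, N m; "eef_pos": TCP position; "eef_rot": TCP orientation; "wrist_force": force on the tool from outside, world axes, zero at the start; "torque": the same for the moment, N m; "opening": opening from 0.0 (shut) to 1.0 (fully open); "grasp_force": force on a finger pad.
Only numpy, scipy, OpenCV 4.12 (cv2) and the standard library are available. Lean on these libraries where they do the work, as an engineer would, in place of code of your own. Each camera call takes 0.05 s, during which the arm holds its last target. There are 200 camera calls.

## Working session

There is one attempt and no reset: what is moved stays moved. The work goes in short steps, Python scripts to look and compute and a tool call to move; the robot and the scene stay as the last step left them, time stands still between calls to the robot, and variables do not carry over. Pictures are saved under pics/ and viewed, at most 10 in all, crops included, and the job is handed in when it is done.

```bash
mkdir -p pics; ls
```

Run:
```python
from bench import ctrl, camrig, hand_in
import cv2
for n in ["scene","top"]:
    cv2.imwrite(f"pics/{n}0.png",camrig.camera(n)); p=camrig.camera_params(n); print(n,p)
o=ctrl.get_obs(); print(o["time_s"],o["eef_pos"],o["eef_rot"],o["opening"])
```

```text
bench.py
pics
scene {'fovy': 42.00388941211782, 'cx': 256.68832943634334, 'cy': 191.02920836681176, 'view': array([[ 0.41801508, -0.90836633, -0.01157556, -0.23899768],
       [ 0.42578603,  0.18465189,  0.88578211, -0.30892346],
       [-0.80247719, -0.37519899,  0.46395697, -0.98408102],
       [ 0.        ,  0.        ,  0.        ,  1.        ]])}
top {'fovy': 47.17964328512492, 'cx': 254.86213804258358, 'cy': 184.57285578002515, 'view': array([[-0.0234663 , -0.99967328, -0.01013258,  0.02577577],
       [ 0.99595556, -0.0242559 ,  0.08651114, -0.55585813],
       [-0.08672865, -0.00806151,  0.99619935, -1.42404757],
       [ 0.        ,  0.        ,  0.        ,  1.        ]])}
0.1 [0.22775602 0.52745084 0.2491468 ] [-3.21045676e-04  2.02506039e-01  9.79280675e-01 -7.48726479e-04] 1.0047382747600933
```

View pics/scene0.png

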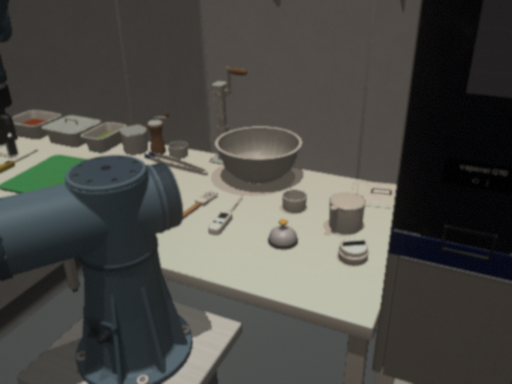

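View pics/top0.png

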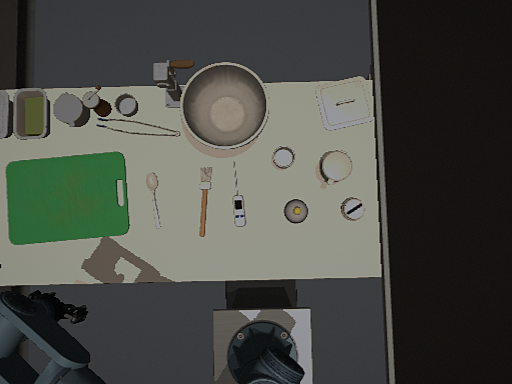

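The top view shows the bell plunger at (297,211), the ramekin at (283,157), the brush from (206,168) to (202,235), the thermometer at about (238,195), the salt pot at (336,167) and the timer at (353,209). In the scene view the plunger is at (283,222) and the ramekin at (294,197). I'll zoom in on both for exact pixels.

Run:
```python
import cv2
a=cv2.imread("pics/top0.png")[140:250,140:380]; b=cv2.imread("pics/scene0.png")[170:270,170:380]
cv2.imwrite("pics/topc.png",cv2.resize(a,None,fx=3.3,fy=3.3,interpolation=cv2.INTER_CUBIC))
cv2.imwrite("pics/scenec.png",cv2.resize(b,None,fx=3.8,fy=3.8,interpolation=cv2.INTER_CUBIC))
```

```text
(no output)
```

View pics/topc.png

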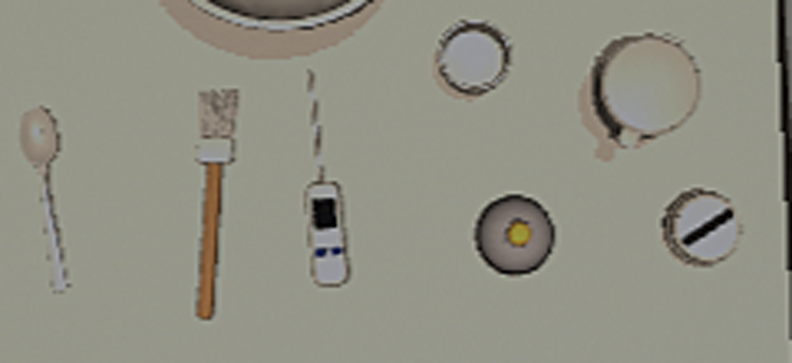

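View pics/scenec.png

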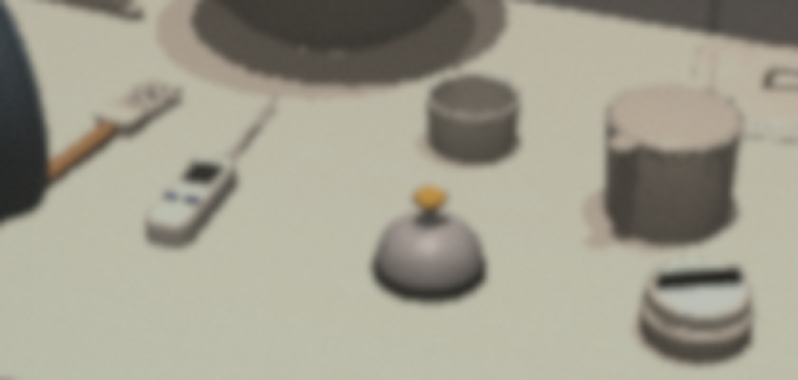

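The crops show these pixels:

| Thing | Top crop | Scene crop |
|---|---|---|
| Plunger | (519,234) | (430,197) |
| Ramekin rim centre | (474,59) | (474,99) |
| Brush handle/ferrule joint | (212,163) | (113,124) |
| Salt pot lid | (650,86) | (675,120) |
| Timer top | (708,229) | (703,290) |

Next I'll triangulate them.

Create h.py:
```python
import numpy as np, cv2
from bench import ctrl, camrig, hand_in
def cam(n):
    p=camrig.camera_params(n); f=192/np.tan(np.radians(p["fovy"])/2)
    K=np.array([[f,0,p["cx"]],[0,f,p["cy"]],[0,0,1]]); return K, np.diag([1,-1,-1])@p["view"][:3]
T=lambda u,v:(np.array([u,v])-1.15)/3.3+140   # crop (zoom) px -> picture px
S=lambda u,v:(np.array([u,v])-1.4)/3.8+170
def tri(a,b):
    Kt,Vt=cam("top");Ks,Vs=cam("scene")
    X=cv2.triangulatePoints(Kt@Vt,Ks@Vs,a.reshape(2,1),b.reshape(2,1)).ravel(); return X[:3]/X[3]
def plane(a,z):
    K,V=cam("top"); R,t=V[:,:3],V[:,3]; c=-R.T@t; d=R.T@np.linalg.solve(K,[*a,1]); return c+d*(z-c[2])/d[2]
```

Run:
```python
from h import *
np.set_printoptions(precision=4,suppress=True)
for n,a,b,z in [("plunger",(519,234),(430,195),.064),("ramekin",(474,59),(474,99),.045),("brushjoint",(212,163),(113,124),.014),("salt",(650,86),(675,120),.08),("timer",(708,229),(703,280),.047)]:
    print(n,tri(T(*a),S(*b)),plane(T(*a),z))
for n,a,z in [("brush1",(219,90),.01),("brush2",(205,318),.01),("th1",(310,72),.01),("th2",(333,285),.018),("sp1",(40,108),.01),("sp2",(61,290),.01),("bellfoot",(515,235),.01)]: print(n,plane(T(*a),z))
from scipy.spatial.transform import Rotation as R
o=ctrl.get_obs(); q=np.array(o["eef_rot"]); print(R.from_quat(q[[1,2,3,0]]).as_matrix())
```

```text
plunger [ 0.4673 -0.1213  0.0626] [ 0.4666 -0.1198  0.064 ]
ramekin [ 0.6425 -0.0855  0.0423] [ 0.6408 -0.0825  0.045 ]
brushjoint [0.5484 0.1796 0.01  ] [0.5464 0.182  0.014 ]
salt [ 0.606  -0.2507  0.0786] [ 0.6052 -0.2487  0.08  ]
timer [ 0.4687 -0.3093  0.043 ] [ 0.4675 -0.3055  0.047 ]
brush1 [0.6207 0.1744 0.01  ]
brush2 [0.3916 0.1916 0.01  ]
th1 [0.6368 0.0819 0.01  ]
th2 [0.4215 0.0627 0.018 ]
sp1 [0.6068 0.3561 0.01  ]
sp2 [0.4228 0.3356 0.01  ]
bellfoot [ 0.467  -0.1204  0.01  ]
[[-0.918   0.3966 -0.0009]
 [ 0.3966  0.918  -0.0013]
 [ 0.0003 -0.0016 -1.    ]]
```

The positions agree between methods: plunger (0.467, -0.120, 0.063), ramekin (0.641, -0.084), brush centre about (0.506, 0.183) with length 0.23. I'll travel high towards the bell, shutting the gripper on the way.

Careful with the scale: shifts go in units of 100 mm and turns go in units of 0.2 rad. That gives: -0.39 m is -3.9, -0.38 m is -3.8.

Call:
pendant --pt "-0.2 -0.2 0 0 0 0 0" --pt "-0.6 -0.6 0 0 0 0 0" --pt "-1 -1 0 0 0 0 0" --pt "-1.4 -1.4 0 0 0 0 0" --pt "-1.8 -1.8 0 0 0 0 0" --pt "-2.2 -2.2 0 0 0 0 0" --pt "-2.6 -2.6 0 0 0 0 0" --pt "-3 -3 0 0 0 0 0" --pt "-3.4 -3.4 0 0 0 0 0" --pt "-3.8 -3.9 0 0 0 0 0"

```text
time_s: 1.35
eef_pos: [0.4221, 0.019, 0.2499]
eef_rot: [0.0, 0.202, 0.979, 0.0]
wrist_force: [1.8, 1.0, 0.4]
opening: 0.002
grasp_force: 0.0
```

Call:
pendant --pt "-0.35 -0.4 0 0 0 0 0" --pt "-0.7 -0.8 0.2 0 0 0 0" --pt "-0.97 -1.1 0.5 0 0 0 0" --pt "-0.97 -1.1 0.9 0 0 0 0" --pt "-0.97 -1.1 1.3 0 0 0 0" --pt "-0.97 -1.1 1.3 0 0 0 0" --pt "-0.97 -1.1 1.3 0 0 0 0"

```text
time_s: 2.22
eef_pos: [0.4679, -0.1191, 0.1212]
eef_rot: [0.001, 0.202, 0.979, -0.0]
wrist_force: [0.3, -0.4, 1.0]
opening: -0.0
grasp_force: 0.0
```

Run:
```python
from bench import ctrl, camrig, hand_in
import cv2
o=ctrl.get_obs(); print(o["eef_pos"],o["wrist_force"])
a=camrig.camera("top")[140:250,230:380]; b=camrig.camera("scene")[150:270,220:380]
cv2.imwrite("pics/p1.png",cv2.hconcat([cv2.resize(a,(400,293)),cv2.resize(b,(391,293))]))
```

```text
[ 0.46791571 -0.11905815  0.12121822] [ 0.31764238 -0.37394467  0.99811469]
```

View pics/p1.png

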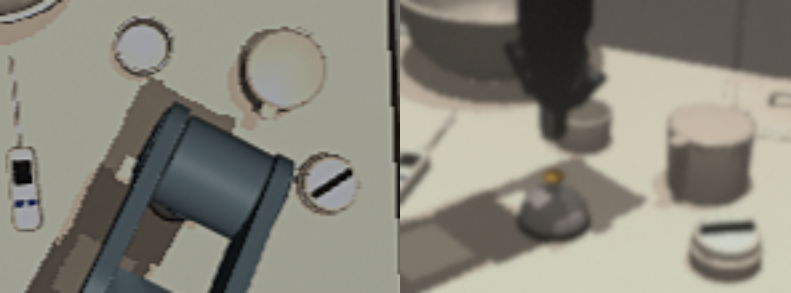

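The shut fingertips are directly over the plunger, about 40 mm above it. Now I'll press.

In the tool's units: 0.041 m is 0.41, 0.038 m is 0.38.

Call:
pendant --pt "0 0 0.2 0 0 0 0" --pt "0 0 0.32 0 0 0 0" --pt "0 0 0.38 0 0 0 0" --pt "0 0 0.41 0 0 0 0" --pt "0 0 0.41 0 0 0 0" --pt "0 0 0.41 0 0 0 0"

```text
time_s: 3.08
eef_pos: [0.4674, -0.1189, 0.0794]
eef_rot: [0.0, 0.202, 0.979, -0.0]
wrist_force: [-1.8, 1.0, 3.5]
opening: -0.001
grasp_force: 1.4
```

In the tool's units: 0.002 m is 0.02, 0.001 m is 0.01.

Call:
pendant --pt "0 0 0.01 0 0 0 0" --pt "0 0 0.02 0 0 0 0" --pt "0 0 0.02 0 0 0 0" --pt "0 0 0.02 0 0 0 0"

```text
time_s: 3.58
eef_pos: [0.4674, -0.1189, 0.0771]
eef_rot: [0.0, 0.202, 0.979, -0.0]
wrist_force: [-0.2, 0.5, 4.5]
opening: -0.002
grasp_force: 1.9
```

In the tool's units: 0.001 m is 0.01, 0.0015 m is 0.015.

Call:
pendant --pt "0 0 0.01 0 0 0 0" --pt "0 0 0.015 0 0 0 0" --pt "0 0 0.015 0 0 0 0"

```text
time_s: 3.95
eef_pos: [0.4674, -0.1189, 0.0762]
eef_rot: [0.0, 0.202, 0.979, -0.0]
wrist_force: [-3.1, 1.7, 11.7]
opening: 0.002
grasp_force: 5.7
```

```bash
python3 -c "
from bench import ctrl, camrig, hand_in
for i in range(3): print(ctrl.get_obs()['wrist_force']); camrig.camera('top')"
```

```text
[-3.07552344  1.65545091 11.72630706]
[-3.14414198  2.00160405 11.26375327]
[-3.8094044  1.8187192 11.9598665]
```

The force reached 11.7 N, well above the 4.5 N spring limit, so the plunger is fully down and the bell has rung. Next I'll lift and go over to the brush, well above the thermometer.

In the tool's units: 0.095 m is 0.95, 0.084 m is 0.84.

Call:
pendant --pt "0 0 -0.2 0 0 0 0" --pt "0 0 -0.7 0 0 0 0" --pt "0 0 -1.2 0 0 0 0" --pt "0.15 0.4 -1.4 0 0 0 0" --pt "0.3 0.95 -1.4 0 0 0 0" --pt "0.45 1.5 -1.4 0 0 0 0" --pt "0.6 2.05 -1.4 0 0 0 0" --pt "0.75 2.6 -1.4 0 0 0 0" --pt "0.84 2.93 -1.4 0 0 0 0" --pt "0.84 2.93 -1.4 0 0 0 0"

```text
time_s: 5.35
eef_pos: [0.506, 0.1854, 0.2148]
eef_rot: [-0.0, 0.201, 0.98, -0.0]
wrist_force: [-0.5, 0.1, -0.1]
opening: -0.001
grasp_force: 0.0
```

In the tool's units: 0.148 m is 1.48, 0.145 m is 1.45.

Call:
pendant --pt "0 0 0.4 0 0 0 0" --pt "0 0 0.8 0 0 0 0" --pt "0 0 1.2 0 0 0 0" --pt "0 0 1.45 0 0 0 0" --pt "0 0 1.48 0 0 0 0" --pt "0 0 1.48 0 0 0 0" --pt "0 0 1.48 0 0 0 0" --pt "0 0 1.48 0 0 0 0" --pt "0 0 1.48 0 0 0 0" --pt "0 0 1.48 0 0 0 0"

```text
time_s: 6.6
eef_pos: [0.5064, 0.1835, 0.0677]
eef_rot: [0.0, 0.202, 0.979, 0.0]
wrist_force: [-0.6, -0.4, 0.6]
opening: -0.0
grasp_force: 0.0
```

Run:
```python
from bench import ctrl, camrig, hand_in
import cv2
a=camrig.camera("top")[120:250,140:380]; b=camrig.camera("scene")[150:270,150:380]
cv2.imwrite("pics/p2.png",cv2.hconcat([cv2.resize(a,(400,217)),cv2.resize(b,(400,217))]))
```

```text
(no output)
```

View pics/p2.png

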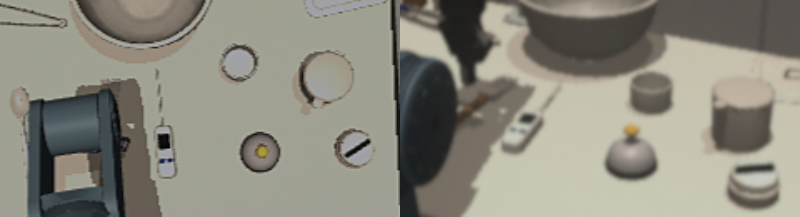

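Call:
pendant --pt "0 0 0 0 0 0 0" --pt "0 0 0 0 0 0 0" --pt "0 0 0 0 0 0 0" --pt "0 0 0 0 0 0 0" --pt "0 0 0 0 0 0 0" --pt "0 0 0 0 0 0 0" --pt "0 0 0 0 0 0 0" --pt "0 0 0 0 0 0 0" --pt "0 0 0 0 0 0 0" --pt "0 0 0 0 0 0 0"

```text
time_s: 7.95
eef_pos: [0.5063, 0.1834, 0.0675]
eef_rot: [0.0, 0.202, 0.979, -0.0]
wrist_force: [-0.9, -0.1, 0.7]
opening: -0.004
grasp_force: 0.0
```

Call:
pendant --pt "0 0 0 0 0 0 0" --pt "0 0 0 0 0 0 0" --pt "0 0 0 0 0 0 0" --pt "0 0 0 0 0 0 0" --pt "0 0 0 0 0 0 0" --pt "0 0 0 0 0 0 0" --pt "0 0 0 0 0 0 0" --pt "0 0 0 0 0 0 0" --pt "0 0 0 0 0 0 0" --pt "0 0 0 0 0 0 0"

```text
time_s: 9.2
eef_pos: [0.5063, 0.1834, 0.0675]
eef_rot: [0.0, 0.203, 0.979, 0.0]
wrist_force: [-0.6, 0.2, -0.1]
opening: -0.002
grasp_force: 0.0
```

The picture shows the gripper over the brush handle, the plunger up again and everything else where it was. The two-second hold is done. Now I'll lift, go sideways clear of the bowl, then forward to the ramekin.

In the tool's units: -0.23 m is -2.3, -0.21 m is -2.1.

Call:
pendant --pt "0 0 -0.3 0 0 0 0" --pt "0 0 -0.8 0 0 0 0" --pt "0 0 -1.3 0 0 0 0" --pt "-0.1 -0.3 -1.5 0 0 0 0" --pt "-0.3 -0.8 -1.5 0 0 0 0" --pt "-0.5 -1.3 -1.5 0 0 0 0" --pt "-0.7 -1.8 -1.5 0 0 0 0" --pt "-1 -2.2 -1.5 0 0 0 0" --pt "-1.4 -2.3 -1.5 0 0 0 0" --pt "-1.8 -2.1 -1.5 0 0 0 0"

```text
time_s: 10.45
eef_pos: [0.5889, -0.0834, 0.2178]
eef_rot: [0.0, 0.204, 0.979, -0.0]
wrist_force: [0.4, -0.2, 0.8]
opening: 0.002
grasp_force: 0.0
```

Call:
pendant --pt "-0.3 0.1 0 0 0 0 0" --pt "-0.5 0.18 0 0 0 0 0" --pt "-0.5 0.18 0.2 0 0 0 0" --pt "-0.5 0.18 0.6 0 0 0 0" --pt "-0.5 0.18 0.6 0 0 0 0" --pt "-0.5 0.18 0.6 0 0 0 0"

```text
time_s: 11.2
eef_pos: [0.641, -0.084, 0.158]
eef_rot: [-0.0, 0.202, 0.979, -0.0]
wrist_force: [-0.4, -0.6, 0.8]
opening: 0.0
grasp_force: 0.0
```

```bash
python3 - <<'E'
from bench import ctrl, camrig, hand_in
import cv2
a=camrig.camera("top")[120:250,140:380]; b=camrig.camera("scene")[130:250,220:380]
w=camrig.camera("wrist")
cv2.imwrite("pics/p3.png",cv2.vconcat([cv2.hconcat([cv2.resize(a,(400,217)),cv2.resize(b,(290,217))]),cv2.resize(w,(690,383))[:]]))
E
```

```text
(no output)
```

View pics/p3.png

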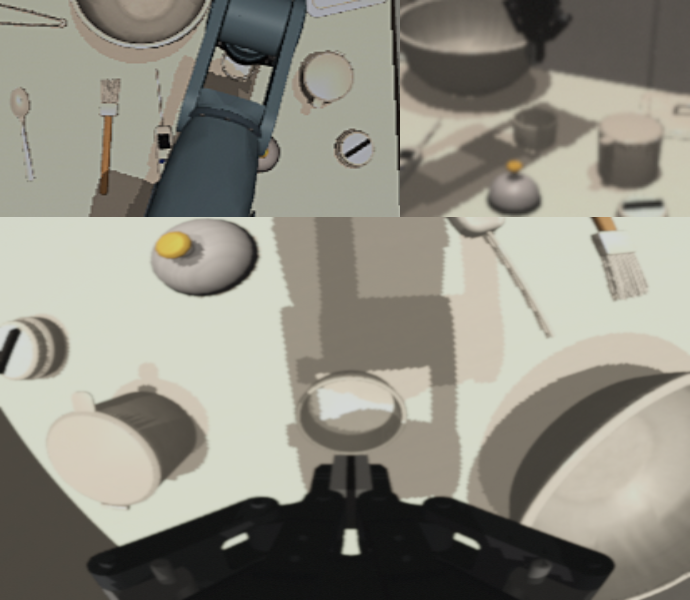

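The fingers are centred over the ramekin, all objects are in place, and the bowl is clear to the side. I'll come down to about 0.11 m and settle there.

In the tool's units: 0.046 m is 0.46, 0.042 m is 0.42.

Call:
pendant --pt "0 0 0.15 0 0 0 0" --pt "0 0 0.3 0 0 0 0" --pt "0 0 0.42 0 0 0 0" --pt "0 0 0.46 0 0 0 0" --pt "0 0 0.46 0 0 0 0" --pt "0 0 0.46 0 0 0 0" --pt "0 0 0.46 0 0 0 0"

```text
time_s: 12.22
eef_pos: [0.6417, -0.0841, 0.1121]
eef_rot: [0.001, 0.202, 0.979, -0.0]
wrist_force: [-1.2, 0.5, 0.1]
opening: -0.003
grasp_force: 0.0
```

```bash
python3 - <<'E'
from bench import ctrl, camrig, hand_in
import cv2
a=camrig.camera("top")[120:250,140:380]; b=camrig.camera("scene")[130:250,220:380]
cv2.imwrite("pics/p4.png",cv2.hconcat([cv2.resize(a,(400,217)),cv2.resize(b,(290,217))]))
E
```

```text
(no output)
```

View pics/p4.png

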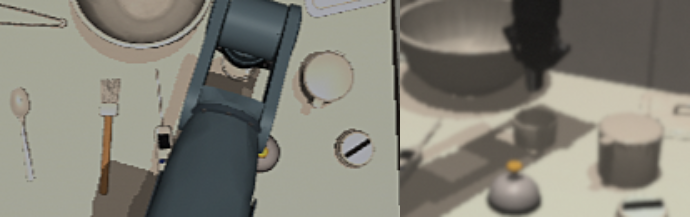

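The fingertips are above the ramekin's middle with no contact force, and everything is in place.

```bash
python3 -c "
from bench import ctrl, camrig, hand_in
print(hand_in())"
```

```text
the job is handed in; nothing more can be done
None
```

I rang the bell, pointed at the oil brush for over two seconds, and handed in with the arm still pointing down at the right-hand ramekin; only the bell was touched as far as the forces and pictures show, and no verdict was returned.

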